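# Fetch a bead pot for the pearl grafter

### The arm

A 6-joint arm with a two-finger parallel gripper is mounted at the origin on the work surface. World frame = base frame: x ahead of the robot, y to its left, z up, the work surface at z = 0. Lengths are in mm, angles in degrees, forces in N, time in s.
With the tool pointing down it reaches from about 300 to 850 mm from the base axis. Payload 4.2 kg.
Tool frame: the origin (TCP) lies at the very end of the fingers, on their centre line; the grasp point (between the pads) lies 19 mm behind it (env.grip_point_offset is the distance from the TCP to the grasp point, in mm); z points along the fingers, y is the line along which they close (so a half turn about z gives the same grasp; the last joint's range is limited). The gripper opens to 91 mm and grips with 3 to 60 N. Pads are 32 mm wide; open, the fingers measure 118 mm over their backs; the gripper's body (76 mm by 178 mm) begins 60 mm behind the grasp point.
Start: joints at [71.677, 18.312, 89.639, -0, 72.044, -1.146], TCP at [169.816, 549.368, 213.976] pointing down, gripper open.
Joint ranges: [-177.97, 177.97], [-48.28, 115.42], [12.27, 149.76], [-77.06, 257.06], [2.81, 150.46], [-146.56, 146.56]. Speed limits (degrees/s): [147.25, 147.25, 180, 180, 180, 180].

### API

Orientations are given as [roll, pitch, yaw] about the fixed x, y, z axes, in that order (R = Rz(yaw) Ry(pitch) Rx(roll)).
In Python, from workcell import env gives the robot as it stands. The module is installed in compiled form; this text tells all that it offers.
- The arm moves only by the tool arm_command, never from a script. Its argument "rows" is a list of rows, each an object with "delta_pos": the shift along the tool's x, y, z in mm, a list of three; "roll": the turn about the tool's z in units of 5 degrees (1.0 is 5 degrees); "jaw": the opening in per cent of the stroke, from 0 (shut) to 100 (fully open). A call has 1 to 20 rows; each row is the pose to reach, as a shift and turn from the pose commanded when the call began, along the tool's axes at that moment; what a row does not reach only later rows make up. A row lasts 1/12 s, in which the tool goes at most 41.7 mm and 7.16 degrees, less where a joint would pass 70% of its speed; a pose out of reach is approached as far as the arm can. A call with a gripper value outside its range is refused whole. The fingers move at their own pace and stop on an object; "squeeze" is the grip in N (left out, the last holds). Time passes only in rows, so rows that repeat a pose let the fingers close. It gives the time, the measured TCP pose, the force, the opening and the grip force at its end, in the units of the state.
- env.state(): the state, without advancing time (a new reading comes with each control period).
- env.grab_frame(name): name is "side" or "top" or "wrist"; returns a dict with "img" (420x560x3 uint8, blue, green, red), "z_map" (420x560 float32, mm along the optical axis (not along the pixel's ray), 0 where there is no reading), "fov_y" (degrees; the focal length in pixels is half the picture's height over the tangent of half this angle, whatever the lens; pixels are square), "cx", "cy" (the principal point, pixels), "R" (3x3) and "t" (3): a world point X has camera coordinates R X + t; the wrist camera has in their place "T_tool_cam" (4x4, takes a point from camera to tool coordinates, whose origin is the TCP and whose axes are the flange's). Camera axes: x right, y down, z forward; pixel columns grow to the right and rows downward; lengths in mm; the calibration is good to about 2 mm. A picture is of the moment at which its call begins: read the wrist's pose just before it.
- env.job_done(): hands the job in; it is judged then, once.
The state is a dict: "time_s": time; "qpos": joint angles; "qvel": joint speeds; "effort": joint torques, N m; "ee_pos": TCP position; "ee_rot": TCP orientation; "force": force on the tool from outside, world axes, zero at the start; "torque": the same for the moment, N m; "gripper_width": finger opening in mm; "gripper_force": force on a finger pad.
Only numpy, scipy, OpenCV 4.12 (cv2) and the standard library are available. Lean on these libraries where they do the work, as an engineer would, in place of code of your own. Each camera call takes 0.05 s, during which the arm holds its last target. There are 200 camera calls.

### The job

Three steel bead pots sit flush in the white block, with only their grips standing out. Lift the pot whose grip is a flat fin out of its pocket, keep it upright, and stand it in the middle of the round wooden rest on the red tray without dropping it, then let go. Leave the other two pots in their pockets.

Things in the scene. Friction and masses are not known exactly. Their poses are not given: they have to be found in the camera images.
- pot_fin: Pot to fetch: round steel pot, 44 mm diameter, 30 mm high, 0.08 to 0.17 kg, with an upright flat steel fin centred on top (10 mm thick along the pot's x, 38 mm wide along its y, 40 mm tall; 70 mm overall). Origin: centre of underside, z up. It starts in any one of the three pockets of a white block; the pot's body is flush with the block's top, only the fin stands out.
- pot_round: Bystander: same pot, but its grip is a round steel post, 20 mm diameter, 40 mm tall. Origin: centre of underside. The fixed white block (90 x 280 mm, 40 mm high) has three pockets in a row along its length, 90 mm apart, each 47 mm diameter and 30 mm deep, floor 10 mm above the table.
- pot_square: Bystander: same pot in the same block, but its grip is a square steel post, 20 x 20 mm, 40 mm tall. Origin: centre of underside.
- rest_top (a point): Centre of the top of the rest: a fixed round wooden disc, 100 mm diameter, flat top 24 mm above the table, in a fixed red tray (300 x 240 mm, walls 25 mm high). z up. A shell clamp about 125 mm tall is fixed on the tray 157 mm from this point, on the side away from the robot and the block; a loose cup 45 mm tall stands in the tray's far corner towards the block.

How it is judged (in metres and radians):
On the way:
1. the finned pot is lifted clear of its pocket, upright (height (world z) of pot_fin above 0.045 m and angle between pot_fin's own z axis and vertical below 0.3 rad), for 0.1 s.
At the end, for the whole second after the job is handed in: The finned pot stands upright (within 6 degrees) and still on the wooden rest, its centre within 25 mm of the rest's centre; the other two pots are seated in their pockets (horizontal distance between pot_fin and rest_top below 0.025 m and z of pot_fin in the frame of rest_top between -0.005 and 0.005 m and angle between pot_fin's own z axis and vertical below 0.1 rad and linear speed of pot_fin below 0.02 m/s and height (world z) of each of pot_round, pot_square below 0.016 m and angle between each of pot_round, pot_square's own z axis and vertical below 0.15 rad and distance of each of pot_round, pot_square from where it was at the start of the episode below 0.015 m); the robot touches nothing.
It fails at once if the finned pot is tipped by more than 30 degrees (angle between pot_fin's own z axis and vertical above 0.52 rad).
It fails at once if the finned pot is dropped: out of the fingers with its underside more than 60 mm above the table (height (world z) of pot_fin above 0.06 m and contact force between the fingers and pot_fin below 0.05 N).
It fails at once if another pot is lifted from its pocket (height (world z) of any of pot_round, pot_square above 0.03 m).
It also fails if it takes over 40 s, if anything falls off the work surface, if the arm or the gripper's body presses on something with over 40 N, if the wrist force passes 120 N, or if a joint passes its speed limit or range.

## Working session

There is one attempt and no reset: what is moved stays moved. The work goes in short steps, Python scripts to look and compute and a tool call to move; the robot and the scene stay as the last step left them, time stands still between calls to the robot, and variables do not carry over. Pictures are saved under pics/ and viewed, at most 10 in all, crops included, and the job is handed in when it is done.

Besides the shell and the picture viewer there is one more tool, called as name([rows], argument=value, ...), one row to a line, values as JSON. arm_command: Moves the arm, as the interface text tells. Its arguments: {"type":"object","properties":{"rows":{"type":"array"},"squeeze":{"type":"number"}},"required":["rows"]}

```bash
mkdir -p pics; python3 - <<'E'
from workcell import env
import cv2,pickle,numpy as np
s=env.state();print(s['time_s'],s['ee_pos'],s['ee_rot'],s['gripper_width'],env.grip_point_offset)
d={n:env.grab_frame(n) for n in('top','side','wrist')}
pickle.dump(d,open('f0.pkl','wb'))
cv2.imwrite('pics/top0.png',d['top']['img']);cv2.imwrite('pics/side0.png',d['side']['img'])
for n in('top','side'):print(n,d[n]['fov_y'],d[n]['cx'],d[n]['cy'],-d[n]['R'].T@d[n]['t'],(d[n]['z_map']>0).mean())
print(d['wrist']['T_tool_cam'],d['wrist']['fov_y'])
E
```

```text
0.0 [169.67187458 548.87406202 213.10910427] [-1.79898721e+02 -2.36516919e-03  1.62820817e+02] 91.27422763985328 18.8
top 55.55333396801211 272.61575621969035 212.40331477746986 [420.75410501  20.50242282 870.0605945 ] 0.9960586734693877
side 50.67452741396974 275.89131188004484 203.39751464524778 [433.22386897 759.45892595 610.09167483] 0.9961267006802721
[[ 1.50215391e-04 -9.58784317e-01 -2.84134845e-01  8.02891275e+01]
 [ 9.99999758e-01  3.36967151e-04 -6.08385306e-04 -7.12111777e-01]
 [ 6.79054400e-04 -2.84134685e-01  9.58784136e-01 -1.70755687e+02]
 [ 0.00000000e+00  0.00000000e+00  0.00000000e+00  1.00000000e+00]] 63.00851234669491
```

View pics/top0.png

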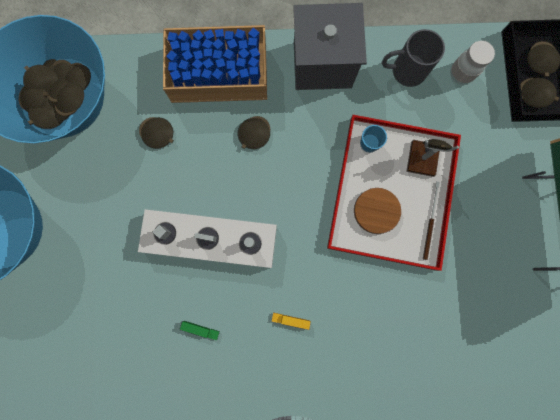

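View pics/side0.png

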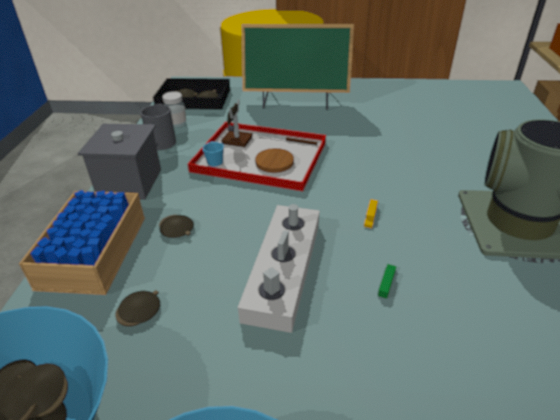

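The top view shows the white block with grips at about (165,233), (207,238) and (250,243). The middle one is a thin plate, so it is the fin. The round rest is at (378,211), with the clamp beyond it at (425,155). In the side view the middle grip at (283,245) is also the thin one.

```bash
cat > h.py <<'E'
import numpy as np,cv2
def cloud(f,R=None,t=None):
    h,w=f['z_map'].shape;fl=h/2/np.tan(np.radians(f['fov_y']/2))
    u,v=np.meshgrid(np.arange(w),np.arange(h));z=f['z_map']
    c=np.stack([(u-f['cx'])/fl*z,(v-f['cy'])/fl*z,z],-1)
    if R is None: R,t=f['R'],f['t']
    return (c-t)@R
E
python3 - <<'E'
import pickle,numpy as np,cv2
from h import cloud
d=pickle.load(open('f0.pkl','rb'))
P=cloud(d['top']);img=d['top']['img']
for u,v in((165,233),(207,238),(250,243),(378,211),(300,280)):print(u,v,P[v,u].round(1))
for n in('top','side'):
    Q=cloud(d[n]); 
    for (u,v) in ((165,233),(207,238),(250,243)):
        c=P[v,u]
        m=(np.hypot(Q[...,0]-c[0],Q[...,1]-c[1])<38)&(Q[...,2]>52)&(Q[...,2]<95)
        q=Q[m]; mt=q[q[:,2]>72]
        r=cv2.minAreaRect(mt[:,:2].astype(np.float32)) if len(mt)>3 else None
        print(n,m.sum(),np.median(q,0).round(1),q[:,2].max().round(1),'top',len(mt),r)
# rest
hsv=cv2.cvtColor(img,cv2.COLOR_BGR2HSV)
m=cv2.inRange(hsv,(5,90,60),(20,255,255));m[:, :340]=0;m[:170]=0;m[250:]=0;m[:,410:]=0
c=max(cv2.findContours(m,0,2)[0],key=cv2.contourArea);(x,y),(a,b),_=cv2.fitEllipse(c);print('ell',x,y,a,b)
f=d['top'];fl=210/np.tan(np.radians(f['fov_y']/2))
def plane(u,v,h):
    r=f['R'].T@np.array([(u-f['cx'])/fl,(v-f['cy'])/fl,1]);o=-f['R'].T@f['t'];return o+r*(h-o[2])/r[2]
print('rest',plane(x,y,24), np.median(P[m>0],0))
# block top
b=((P[...,2]>33)&(P[...,2]<47)).astype(np.uint8);b[:200]=0;b[280:]=0;b[:,:120]=0;b[:,290:]=0
q=P[b>0][:,:2].astype(np.float32);print('block',cv2.minAreaRect(q))
E
```

```text
165 233 [492.7 240.1  73.5]
207 238 [479.7 154.6  80.8]
250 243 [467.6  69.7  77.8]
378 211 [ 531.4 -202.2   23.7]
300 280 [389.6 -31.5  -1.4]
top 146 [494.8 248.   78.9] 83.2 top 111 ((495.912353515625, 250.06060791015625), (19.868013381958008, 19.93037986755371), 48.809696197509766)
top 114 [482.1 160.5  79.8] 83.5 top 100 ((482.8020935058594, 161.5531005859375), (37.920047760009766, 9.767029762268066), 77.23514556884766)
top 89 [469.2  71.6  80. ] 83.7 top 80 ((470.574951171875, 72.51860046386719), (18.100496292114258, 18.054248809814453), 88.25094604492188)
side 294 [498.3 257.8  74.3] 82.0 top 159 ((498.83709716796875, 252.70005798339844), (21.30321502685547, 21.520334243774414), 47.361602783203125)
side 201 [485.2 172.3  74.5] 82.3 top 110 ((485.7248840332031, 164.26068115234375), (39.80414962768555, 10.668464660644531), 77.60286712646484)
side 160 [473.1  81.8  72.1] 82.1 top 80 ((472.71923828125, 74.77091217041016), (17.600271224975586, 22.10434341430664), 3.118954658508301)
ell 377.2362060546875 210.2791290283203 44.621055603027344 45.76096725463867
rest [ 532.9167466  -200.54676031   24.        ] [ 532.64442799 -200.25675085   24.67140836]
block ((483.0227966308594, 161.87295532226562), (280.4202880859375, 90.0804443359375), 81.65337371826172)
```

arm_command([
  {"delta_pos": [-12, -8, 0], "roll": 0.5, "jaw": 100},
  {"delta_pos": [-41, -28, 5], "roll": 1.7, "jaw": 100},
  {"delta_pos": [-74, -50, 10], "roll": 3.1, "jaw": 100},
  {"delta_pos": [-107, -72, 16], "roll": 4.4, "jaw": 100},
  {"delta_pos": [-140, -94, 21], "roll": 5.8, "jaw": 100},
  {"delta_pos": [-173, -116, 26], "roll": 7.2, "jaw": 100},
  {"delta_pos": [-206, -138, 31], "roll": 8.5, "jaw": 100},
  {"delta_pos": [-239, -160, 36], "roll": 9.9, "jaw": 100},
  {"delta_pos": [-272, -182, 41], "roll": 11.3, "jaw": 100},
  {"delta_pos": [-305, -204, 46], "roll": 12.6, "jaw": 100},
  {"delta_pos": [-338, -226, 52], "roll": 14, "jaw": 100},
  {"delta_pos": [-368, -247, 57], "roll": 15.2, "jaw": 100},
  {"delta_pos": [-394, -264, 61], "roll": 16.2, "jaw": 100},
  {"delta_pos": [-408, -273, 63], "roll": 16.8, "jaw": 100},
  {"delta_pos": [-414, -277.5, 64], "roll": 17.1, "jaw": 100},
  {"delta_pos": [-414, -277.5, 64], "roll": 17.1, "jaw": 100},
  {"delta_pos": [-414, -277.5, 64], "roll": 17.1, "jaw": 100},
  {"delta_pos": [-414, -277.5, 64], "roll": 17.1, "jaw": 100},
])

```text
time_s: 1.65
ee_pos: [482.6, 162.6, 150.1]
ee_rot: [-180.0, -0.0, 77.4]
force: [0.0, 0.6, 0.5]
gripper_width: 91.3
gripper_force: 0.0
```

```bash
cat > w.py <<'E'
from workcell import env
import cv2,numpy as np,sys
from h import cloud
from scipy.spatial.transform import Rotation as Ro
s=env.state();f=env.grab_frame('wrist')
print(s['time_s'],np.round(s['ee_pos'],1),np.round(s['ee_rot'],2),s['gripper_width'],np.round(s['force'],1))
Rt=Ro.from_euler('xyz',s['ee_rot'],degrees=True).as_matrix()
T=f['T_tool_cam'];Rwc=Rt@T[:3,:3];c=Rt@T[:3,3]+s['ee_pos']
P=cloud(f,Rwc.T,np.array([0,0,0])) if 0 else cloud(f,Rwc.T,-Rwc.T@c)
cv2.imwrite(sys.argv[1],f['img'])
E
cat > w1.py <<'E'
from w import *
m=(P[...,2]>72)&(P[...,2]<92)&(np.hypot(P[...,0]-483.5,P[...,1]-162)<35)
q=P[m];print(m.sum(),np.median(q,0),cv2.minAreaRect(q[:,:2].astype(np.float32)))
v,u=np.nonzero(m);print(u.min(),u.max(),v.min(),v.max())
E
python3 w1.py pics/w1.png
```

```text
1.65 [482.6 162.6 150.1] [-1.7998e+02 -2.0000e-02  7.7400e+01] 91.29119708675383 [0.  0.6 0.5]
700 [484.68471044 163.44157236  79.89137405] ((484.48162841796875, 161.9827423095703), (38.342472076416016, 9.82577133178711), 77.27081298828125)
272 285 202 252
```

View pics/w1.png

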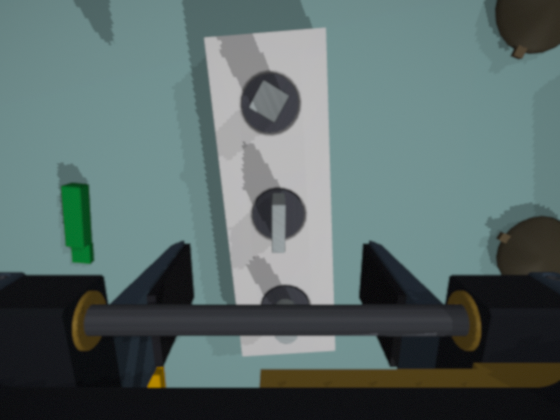

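The wrist view shows the thin fin at about (278,222), centred between the fingertips (190 and 362). The square post is above it at (270,100) and the round post below it at (285,310). The measured top height of 80 mm and 38 x 10 mm size match the fin, so I'll descend and grip.

arm_command([
  {"delta_pos": [0, 1.6, 8], "roll": 0, "jaw": 100},
  {"delta_pos": [0, 1.6, 26], "roll": 0, "jaw": 100},
  {"delta_pos": [0, 1.6, 46], "roll": 0, "jaw": 100},
  {"delta_pos": [0, 1.6, 66], "roll": 0, "jaw": 100},
  {"delta_pos": [0, 1.6, 84], "roll": 0, "jaw": 100},
  {"delta_pos": [0, 1.6, 97], "roll": 0, "jaw": 100},
  {"delta_pos": [0, 1.6, 104], "roll": 0, "jaw": 100},
  {"delta_pos": [0, 1.6, 104], "roll": 0, "jaw": 60},
  {"delta_pos": [0, 1.6, 104], "roll": 0, "jaw": 40},
  {"delta_pos": [0, 1.6, 104], "roll": 0, "jaw": 25},
  {"delta_pos": [0, 1.6, 104], "roll": 0, "jaw": 15},
  {"delta_pos": [0, 1.6, 104], "roll": 0, "jaw": 8},
  {"delta_pos": [0, 1.6, 104], "roll": 0, "jaw": 0},
  {"delta_pos": [0, 1.6, 104], "roll": 0, "jaw": 0},
  {"delta_pos": [0, 1.6, 104], "roll": 0, "jaw": 0},
  {"delta_pos": [0, 1.6, 104], "roll": 0, "jaw": 0},
  {"delta_pos": [0, 1.6, 104], "roll": 0, "jaw": 0},
  {"delta_pos": [0, 1.6, 104], "roll": 0, "jaw": 0},
], squeeze=30)

```text
time_s: 3.2
ee_pos: [485.0, 161.6, 45.9]
ee_rot: [-180.0, -0.0, 77.3]
force: [0.4, -0.4, -0.0]
gripper_width: 20.8
gripper_force: 0.0
```

arm_command([
  {"delta_pos": [0, 0, 0], "roll": 0, "jaw": 0},
  {"delta_pos": [0, 0, 0], "roll": 0, "jaw": 0},
  {"delta_pos": [0, 0, 0], "roll": 0, "jaw": 0},
  {"delta_pos": [0, 0, 0], "roll": 0, "jaw": 0},
  {"delta_pos": [0, 0, 0], "roll": 0, "jaw": 0},
  {"delta_pos": [0, 0, 0], "roll": 0, "jaw": 0},
], squeeze=30)

```text
time_s: 3.7
ee_pos: [484.9, 161.6, 45.8]
ee_rot: [-180.0, 0.0, 77.3]
force: [-0.4, 0.1, -1.9]
gripper_width: 10.1
gripper_force: 30.0
```

Gripped: the opening is 10.1 mm (fin thickness) at 30 N. Now a slow lift.

arm_command([
  {"delta_pos": [0, 0, -2], "roll": 0, "jaw": 0},
  {"delta_pos": [0, 0, -5], "roll": 0, "jaw": 0},
  {"delta_pos": [0, 0, -9], "roll": 0, "jaw": 0},
  {"delta_pos": [0, 0, -14], "roll": 0, "jaw": 0},
  {"delta_pos": [0, 0, -20], "roll": 0, "jaw": 0},
  {"delta_pos": [0, 0, -26], "roll": 0, "jaw": 0},
  {"delta_pos": [0, 0, -33], "roll": 0, "jaw": 0},
  {"delta_pos": [0, 0, -41], "roll": 0, "jaw": 0},
  {"delta_pos": [0, 0, -50], "roll": 0, "jaw": 0},
  {"delta_pos": [0, 0, -60], "roll": 0, "jaw": 0},
  {"delta_pos": [0, 0, -70], "roll": 0, "jaw": 0},
  {"delta_pos": [0, 0, -80], "roll": 0, "jaw": 0},
  {"delta_pos": [0, 0, -90], "roll": 0, "jaw": 0},
  {"delta_pos": [0, 0, -98], "roll": 0, "jaw": 0},
  {"delta_pos": [0, 0, -104], "roll": 0, "jaw": 0},
  {"delta_pos": [0, 0, -108], "roll": 0, "jaw": 0},
  {"delta_pos": [0, 0, -110], "roll": 0, "jaw": 0},
  {"delta_pos": [0, 0, -110], "roll": 0, "jaw": 0},
])

```text
time_s: 5.2
ee_pos: [485.0, 161.7, 156.2]
ee_rot: [180.0, -0.0, 77.3]
force: [0.2, 0.3, -2.0]
gripper_width: 10.1
gripper_force: 30.0
```

arm_command([
  {"delta_pos": [-4, 1.5, 0], "roll": 0, "jaw": 0},
  {"delta_pos": [-14, 5, 0], "roll": 0, "jaw": 0},
  {"delta_pos": [-28, 10, 0], "roll": 0, "jaw": 0},
  {"delta_pos": [-47, 17, 0], "roll": 0, "jaw": 0},
  {"delta_pos": [-69, 25, 0], "roll": 0, "jaw": 0},
  {"delta_pos": [-93, 34, 0], "roll": 0, "jaw": 0},
  {"delta_pos": [-118, 43, 0], "roll": 0, "jaw": 0},
  {"delta_pos": [-143, 53, 0], "roll": 0, "jaw": 0},
  {"delta_pos": [-168, 62, 0], "roll": 0, "jaw": 0},
  {"delta_pos": [-193, 71, 0], "roll": 0, "jaw": 0},
  {"delta_pos": [-218, 80, 0], "roll": 0, "jaw": 0},
  {"delta_pos": [-243, 90, 0], "roll": 0, "jaw": 0},
  {"delta_pos": [-268, 99, 0], "roll": 0, "jaw": 0},
  {"delta_pos": [-291, 107, 0], "roll": 0, "jaw": 0},
  {"delta_pos": [-311, 114, 0], "roll": 0, "jaw": 0},
  {"delta_pos": [-327, 120, 0], "roll": 0, "jaw": 0},
  {"delta_pos": [-338, 124, 0], "roll": 0, "jaw": 0},
  {"delta_pos": [-343, 126, 0], "roll": 0, "jaw": 0},
  {"delta_pos": [-343, 126, 0], "roll": 0, "jaw": 0},
  {"delta_pos": [-343, 126, 0], "roll": 0, "jaw": 0},
])

```text
time_s: 6.87
ee_pos: [532.2, -200.3, 155.6]
ee_rot: [-179.9, -0.0, 77.3]
force: [-0.3, 0.0, -0.4]
gripper_width: 9.8
gripper_force: 30.0
```

```bash
cat > w2.py <<'E'
from w import *
g=env.grab_frame('side');Q=cloud(g);cv2.imwrite('pics/s2.png',g['img'])
hsv=cv2.cvtColor(f['img'],cv2.COLOR_BGR2HSV);m=(cv2.inRange(hsv,(5,90,50),(20,255,255))>0)&(abs(P[...,2]-24)<6)&(np.hypot(P[...,0]-533,P[...,1]+200)<70)
q=P[m];print(m.sum(),np.median(q,0),q.min(0),q.max(0),cv2.minEnclosingCircle(q[:,:2].astype(np.float32)))
r=np.hypot(Q[...,0]-533,Q[...,1]+200)
for lo in range(80,160,10):
  k=(r<35)&(Q[...,2]>lo)&(Q[...,2]<lo+10);print(lo,k.sum(),Q[k].mean(0).round(1) if k.any() else '',np.ptp(Q[k],0).round(1) if k.any() else '')
E
python3 w2.py pics/w2.png
```

```text
6.8667 [ 532.2 -200.3  155.6] [-1.7994e+02 -4.0000e-02  7.7310e+01] 9.807258618478198 [-0.3  0.  -0.4]
6526 [ 539.91729518 -188.70768763   23.96167113] [ 485.72177445 -242.68817548   20.25730754] [ 583.08467993 -151.53751479   26.26712762] ((534.560546875, -200.71409606933594), 49.24278259277344)
80 0  
90 0  
100 0  
110 3 [ 535.5 -184.8  119.6] [29.   8.   0.7]
120 53 [ 532.1 -180.5  125.8] [40.3 21.2  9.4]
130 72 [ 533.1 -181.4  135. ] [43.8 26.1  9.7]
140 104 [ 532.1 -185.9  146.3] [43.6 40.9  9.9]
150 57 [ 533.5 -185.2  153.2] [42.8 29.7  9.9]
```

```bash
python3 -c "
import cv2,numpy as np
a=cv2.imread('pics/s2.png')[60:220,180:380];a=cv2.resize(a,(400,320))
b=cv2.resize(cv2.imread('pics/w2.png'),(400,300));b=cv2.copyMakeBorder(b,0,20,0,0,0)
cv2.imwrite('pics/c2.png',np.hstack([a,b]))"
```

```text
(no output)
```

View pics/c2.png

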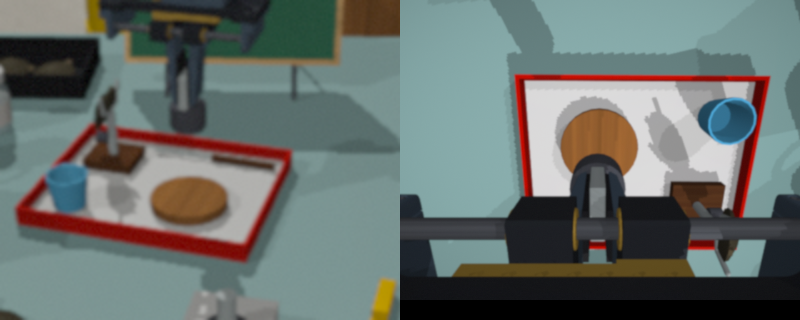

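The pot hangs upright in the fingers (left half, pot at (187,115)). Its underside measures about 120 mm, which agrees with the grip. The right half shows the rest below it and the clamp at (715,220). The rest centre is (534,-200.6). I'll turn the wide gripper body away from the clamp, then lower.

arm_command([
  {"delta_pos": [0, 1.8, 0], "roll": -0.5, "jaw": 0},
  {"delta_pos": [0, 1.8, 0], "roll": -1.5, "jaw": 0},
  {"delta_pos": [0, 1.8, 0], "roll": -2.5, "jaw": 0},
  {"delta_pos": [0, 1.8, 0], "roll": -3.6, "jaw": 0},
  {"delta_pos": [0, 1.8, 0], "roll": -4.7, "jaw": 0},
  {"delta_pos": [0, 1.8, 3], "roll": -5.8, "jaw": 0},
  {"delta_pos": [0, 1.8, 8], "roll": -6.9, "jaw": 0},
  {"delta_pos": [0, 1.8, 15], "roll": -8, "jaw": 0},
  {"delta_pos": [0, 1.8, 23], "roll": -9.1, "jaw": 0},
  {"delta_pos": [0, 1.8, 32], "roll": -10.2, "jaw": 0},
  {"delta_pos": [0, 1.8, 41], "roll": -11.2, "jaw": 0},
  {"delta_pos": [0, 1.8, 50], "roll": -12, "jaw": 0},
  {"delta_pos": [0, 1.8, 59], "roll": -12.5, "jaw": 0},
  {"delta_pos": [0, 1.8, 67], "roll": -12.5, "jaw": 0},
  {"delta_pos": [0, 1.8, 74], "roll": -12.5, "jaw": 0},
  {"delta_pos": [0, 1.8, 80], "roll": -12.5, "jaw": 0},
  {"delta_pos": [0, 1.8, 85], "roll": -12.5, "jaw": 0},
  {"delta_pos": [0, 1.8, 88], "roll": -12.5, "jaw": 0},
  {"delta_pos": [0, 1.8, 90], "roll": -12.5, "jaw": 0},
  {"delta_pos": [0, 1.8, 90], "roll": -12.5, "jaw": 0},
])

```text
time_s: 8.63
ee_pos: [534.3, -201.0, 65.6]
ee_rot: [-180.0, -0.0, 139.8]
force: [0.7, 0.5, -2.1]
gripper_width: 10.3
gripper_force: 30.0
```

arm_command([
  {"delta_pos": [0, 0, 1], "roll": 0, "jaw": 0},
  {"delta_pos": [0, 0, 2], "roll": 0, "jaw": 0},
  {"delta_pos": [0, 0, 3], "roll": 0, "jaw": 0},
  {"delta_pos": [0, 0, 4], "roll": 0, "jaw": 0},
  {"delta_pos": [0, 0, 4.5], "roll": 0, "jaw": 0},
  {"delta_pos": [0, 0, 4.5], "roll": 0, "jaw": 0},
  {"delta_pos": [0, 0, 4.5], "roll": 0, "jaw": 0},
])

```text
time_s: 9.22
ee_pos: [534.4, -201.0, 61.4]
ee_rot: [180.0, -0.0, 139.8]
force: [0.4, 0.5, -1.3]
gripper_width: 9.9
gripper_force: 30.0
```

arm_command([
  {"delta_pos": [0, 0, 0.3], "roll": 0, "jaw": 0},
  {"delta_pos": [0, 0, 0.6], "roll": 0, "jaw": 0},
  {"delta_pos": [0, 0, 0.9], "roll": 0, "jaw": 0},
  {"delta_pos": [0, 0, 1.2], "roll": 0, "jaw": 0},
  {"delta_pos": [0, 0, 1.2], "roll": 0, "jaw": 0},
  {"delta_pos": [0, 0, 1.2], "roll": 0, "jaw": 0},
])

```text
time_s: 9.72
ee_pos: [534.4, -201.0, 60.2]
ee_rot: [180.0, -0.0, 139.8]
force: [-0.2, 0.2, -1.1]
gripper_width: 9.9
gripper_force: 30.0
```

arm_command([
  {"delta_pos": [0, 0, 0.3], "roll": 0, "jaw": 0},
  {"delta_pos": [0, 0, 0.6], "roll": 0, "jaw": 0},
  {"delta_pos": [0, 0, 0.8], "roll": 0, "jaw": 0},
  {"delta_pos": [0, 0, 0.8], "roll": 0, "jaw": 0},
  {"delta_pos": [0, 0, 0.8], "roll": 0, "jaw": 0},
])

```text
time_s: 10.13
ee_pos: [534.5, -201.1, 59.8]
ee_rot: [180.0, 0.0, 139.8]
force: [-0.6, 0.1, 1.8]
gripper_width: 9.5
gripper_force: 30.0
```

The vertical force has turned upward at TCP z = 59.8 mm, where contact was expected, so the pot is standing on the rest. Releasing and retreating.

arm_command([
  {"delta_pos": [0, 0, 0], "roll": 0, "jaw": 13},
  {"delta_pos": [0, 0, 0], "roll": 0, "jaw": 18},
  {"delta_pos": [0, 0, 0], "roll": 0, "jaw": 25},
  {"delta_pos": [0, 0, 0], "roll": 0, "jaw": 35},
  {"delta_pos": [0, 0, 0], "roll": 0, "jaw": 50},
  {"delta_pos": [0, 0, 0], "roll": 0, "jaw": 60},
  {"delta_pos": [0, 0, 0], "roll": 0, "jaw": 60},
  {"delta_pos": [0, 0, 0], "roll": 0, "jaw": 60},
  {"delta_pos": [0, 0, 0], "roll": 0, "jaw": 60},
])

```text
time_s: 10.88
ee_pos: [534.4, -201.0, 59.4]
ee_rot: [180.0, -0.0, 139.8]
force: [0.4, 0.2, -0.4]
gripper_width: 54.3
gripper_force: 0.0
```

arm_command([
  {"delta_pos": [0, 0, -5], "roll": 0, "jaw": 60},
  {"delta_pos": [0, 0, -15], "roll": 0, "jaw": 60},
  {"delta_pos": [0, 0, -30], "roll": 0, "jaw": 60},
  {"delta_pos": [0, 0, -50], "roll": 0, "jaw": 60},
  {"delta_pos": [0, 0, -70], "roll": 0, "jaw": 60},
  {"delta_pos": [0, 0, -90], "roll": 0, "jaw": 60},
  {"delta_pos": [0, 0, -105], "roll": 0, "jaw": 60},
  {"delta_pos": [0, 0, -115], "roll": 0, "jaw": 60},
  {"delta_pos": [0, 0, -120], "roll": 0, "jaw": 60},
  {"delta_pos": [0, 0, -120], "roll": 0, "jaw": 60},
])

```text
time_s: 11.72
ee_pos: [534.9, -201.3, 180.8]
ee_rot: [179.9, 0.1, 139.8]
force: [-0.0, 0.3, -0.4]
gripper_width: 54.4
gripper_force: 0.0
```

```bash
cat > w3.py <<'E'
from w import *
m=(P[...,2]>85)&(P[...,2]<102)&(np.hypot(P[...,0]-534,P[...,1]+201)<40)
q=P[m];print('fin',m.sum(),np.median(q,0),cv2.minAreaRect(q[:,:2].astype(np.float32)))
g=env.grab_frame('side');cv2.imwrite('pics/c3.png',np.hstack([cv2.resize(g['img'],(400,300)),cv2.resize(f['img'],(400,300))]))
E
python3 w3.py pics/w3.png
```

```text
11.7167 [ 534.9 -201.3  180.8] [1.7995e+02 1.3000e-01 1.3982e+02] 54.404078966935664 [-0.   0.3 -0.4]
fin 627 [ 532.61865028 -200.28435391   93.8754691 ] ((533.631591796875, -201.2242889404297), (9.640106201171875, 38.2835807800293), 49.941993713378906)
```

View pics/c3.png

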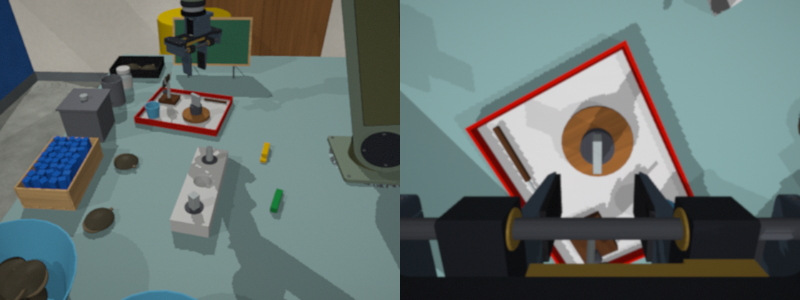

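The pot stands centred on the rest (right half, fin at (597,155)), with its fin top at 93.9 mm (94 expected) and its centre within about 2 mm. The other two pots are still in the block (left half, (208,155) and (193,203)), and the gripper is clear.

```bash
python3 -c "
from workcell import env
print(env.job_done())"
```

```text
the job is handed in; nothing more can be done
None
```

The finned pot stands upright on the wooden rest, measured within about 2 mm of its centre, the other two pots are still in their pockets, and the job is handed in (no verdict was returned).

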